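Snap the cap onto the open port and keep its seal pressed

TASK

One of the two manifold ports on the bench is open: take the loose red snap cap by its knob and press it straight down onto that port's bare stud until it clicks home. Keep pressing after the click, so that the sprung black seal ring under the cap stays clearly pushed down (about half its travel), and finish like that, still pressing on the cap: do not let go or ease off. Leave the other port and the things standing around as they are.

Things in the scene. Friction and masses are not known exactly. Their poses are not given: they have to be found in the camera images.
- cap_center (a point): loose red snap cap, upright on the table, open side down; point on its axis half-way up (28 mm above its rim), z up. Skirt 42 mm diameter, 32 mm tall, with a flat shoulder 4 mm above the point; on it a round grip knob 26 mm diameter, 24 mm tall. Hollow: at the rim a lip 4 mm high with a 24 mm bore, above it a 30 mm bore up to 29 mm from the rim. About 60 g; its turn does not matter
- open_port: the open port: fixed aluminium block 86x86x22 mm with a bare upright steel stud, 20 mm diameter, in the middle; origin on the stud's axis at table level, z up. Four sprung brass balls stick out of the stud (28 mm across them) 45.5 mm above the origin; the cap's lip must push past them. The black seal ring's top is 36 mm above the origin (45 mm diameter)
- stud_top (a point): centre of the top of the bare stud, 58 mm above the table; its last 6 mm taper to 10 mm across. Pressing the cap straight down takes some 8 to 15 N as its lip pushes past the balls (rim 50 to 45 mm above the table), then the resistance drops (the click) and the rim comes down onto the seal ring
- seal_ring (a joint): how far (m) the sprung black seal ring round the stud is pushed down: 0 free, 0.005 bottomed. It is pushed by the cap's rim: about 4 N to start it, 2.5 N more per mm (9 N at 2 mm, 16.5 N at the bottom); it springs back when the push stops
- sealed_port: a second, like port that already carries its (blue, fixed) cap, whose top is 90 mm above the table: leave it as it is; origin at the centre of its underside
- drop_white: small white dropper-type bottle with white screw cap, 42x42x85 mm, standing at the back of the table; a bystander, origin at the centre of its underside
- vial_front_0: small glass vial, 21 mm diameter, 44 mm tall, standing at the back left; a bystander, origin at the centre of its underside
- vial_front_1: small glass vial, 21 mm diameter, 44 mm tall, standing at the back left; a bystander, origin at the centre of its underside
- marker_pen: white marker pen, 135x15x15 mm, lying near the front edge, right; a bystander, origin at the centre of its underside
- petri_dish: clear petri dish, 69 mm diameter, 14 mm tall, lying on the table; a bystander, origin at the centre of its underside
- brass_weight: small brass weight, 27 mm diameter, 43 mm tall, standing right; a bystander, origin at the centre of its underside
- timer: white bench timer with small buttons, 70x64x20 mm, lying near the front edge; a bystander, origin at the centre of its underside
- cap: the same red cap; origin at the centre of its lower rim
Things that resemble listed ones, but are neither listed nor needed, are in the scene too. Several things have the shape of the cap; the one meant has the colours described above.

How it is judged:
On the way, in this order (a step that is already met when the one before it is completed fails the run):
1. the cap is lifted clear of the table (height (world z) of cap_center above 0.06 m and horizontal distance between cap_center and stud_top above 0.06 m and contact force between the fingers and cap above 1 N), for 0.1 s.
2. the cap has snapped down over the balls of the open port's stud (z of cap_center in the frame of open_port below 0.0652 m and horizontal distance between cap_center and stud_top below 0.004 m and angle between cap_center's own z axis and vertical below 0.12 rad), for 0.1 s.
At the end, for the whole second after the job is handed in: The cap sits upright (within 0.12 rad) on the open port's stud, within 4 mm of its axis and past the snap balls, and the robot, still pressing on it, keeps the seal ring pushed down by more than 1.2 mm of its 5 mm, through the last second (all of step 2 and value of joint seal_ring above 0.0012 m and linear speed of cap below 0.02 m/s and contact force between any of the fingers, the arm and cap above 3 N); the arm keeps its last pose, push and grip.
It fails at once if a bystander is pushed more than 3 cm (distance of any of drop_white, vial_front_0, vial_front_1, marker_pen, petri_dish, brass_weight, timer from where it was at the start of the episode above 0.03 m).
It fails at once if the already sealed port is pushed (contact force between any of the fingers, the arm and sealed_port above 5 N).
It also fails if it takes over 35 s, if anything falls off the work surface, if the arm or the gripper's body presses on something with over 40 N, if the wrist force passes 120 N, or if a joint passes its speed limit or range.

ROBOT

A 7-joint arm with a two-finger parallel gripper is mounted at the origin on a cart in front of the work surface, level with it; the furniture and walls round the work are solid. World frame = base frame: x ahead of the robot, y to its left, z up, the work surface at z = 0. Lengths are in m, angles in rad, forces in N, time in s.
With the tool pointing down it reaches from about 0.425 to 0.875 m from the base axis. Payload 4.7 kg.
Tool frame: the origin (TCP) lies between the finger pads; the fingertips stand 11 mm ahead of it and the grasp point (between the pads) lies 8 mm behind it; z points along the fingers, y is the direction in which the jaws open and shut (so a half turn about z gives the same grasp; the last joint's range is limited). The gripper opens to 87 mm and grips with 3 to 60 N. Pads are 19 mm wide; open, the fingers measure 117 mm over their backs; the gripper's body (75 mm by 190 mm) begins 51 mm behind the grasp point.
Start: joints at [1.361, 0.321, -0.07, 1.45, 0.023, 1.371, -0.057], TCP at [0.144, -0.634, 0.211] pointing down, gripper open.
Joint ranges: [-2.86, 2.86], [-0.3, 2.09], [-1.38, 1.24], [0.06, 2.45], [-1.56, 4.7], [0.09, 2.05], [-2.69, 2.69]. Speed limits (rad/s): [2.57, 2.57, 3.14, 3.14, 3.14, 3.14, 3.14].

INTERFACE

Orientations are given as a rotation vector (axis times angle).
In Python, from bench import ctrl gives the robot as it stands.
- The arm moves only by the tool servo_tool, never from a script. Its argument "series" is a list of rows, each an object with "travel": the shift along the tool's x, y, z in m, a list of three; "angular": the turn, a rotation vector about the tool's x, y, z in rad, a list of three. A call has 1 to 5 rows; each row shifts and turns the commanded pose from where the row before left it, along the tool's axes as they then stand; what a row does not reach is not made up. A row lasts 1/10 s, in which the tool goes at most 50 mm and 8.59 degrees, less where a joint would pass 70% of its speed; a pose out of reach is approached as far as the arm can. A call with a gripper value outside its range is refused whole. "claw" is the finger opening in m, from 0 to 0.087, set as the call begins (left out, the last holds). The fingers move at their own pace and stop on an object; "squeeze" is the grip in N (left out, the last holds). Time passes only in rows, so rows that do not move let the fingers close. It gives the time, the measured TCP pose, the force and the opening at its end, in the units of the state.
- ctrl.get_state(): the state, without advancing time (a new reading comes with each control period).
- ctrl.get_image(name): name is "side" or "top"; returns the picture (420x560x3 uint8, red, green, blue); there is no depth.
- ctrl.calibration(name): a dict with "fx", "fy", "cx", "cy" (pixels), "distortion" ([k1, k2, p1, p2, k3] as OpenCV has them; the pictures are not rectified), "rvec" (rotation vector, rad) and "tvec" (3), from world to camera coordinates, as OpenCV has them. Camera axes: x right, y down, z forward; pixel columns grow to the right and rows downward; lengths in m; the calibration is good to about 2 mm. A picture is of the moment at which its call begins. calibration takes no time and is no camera call.
- ctrl.close_job(): hands the job in, once; it reports no verdict.
The state is a dict: "time": time; "joint_positions": joint angles; "qd": joint speeds; "joint_torque": joint torques, N m; "position": TCP position; "tool_rot": TCP orientation; "ft_force": force on the tool from outside, world axes, zero at the start; "torque": the same for the moment, N m; "grip_width": opening from 0.0 (shut) to 1.0 (fully open).
Only numpy, scipy, OpenCV 4.12 (cv2) and the standard library are available. Lean on these libraries where they do the work, as an engineer would, in place of code of your own. Each camera call takes 0.05 s, during which the arm holds its last target.

## Working session

There is one attempt and no reset: what is moved stays moved. The work goes in short steps, Python scripts to look and compute and a tool call to move; the robot and the scene stay as the last step left them, time stands still between calls to the robot, and variables do not carry over. Pictures are saved under pics/ and viewed, and the job is handed in when it is done.

Besides the shell and the picture viewer there is one more tool, called after "Call:" as a command line: name --argument value ..., lists and objects as JSON in quotes. servo_tool: Moves the arm, as the interface text tells. Its arguments: {"type":"object","properties":{"series":{"type":"array","items":{"type":"object","properties":{"travel":{"type":"array","items":{"type":"number"}},"angular":{"type":"array","items":{"type":"number"}}}}},"claw":{"type":"number"},"squeeze":{"type":"number"}},"required":["series"]}

```bash
ls; mkdir -p pics; cat > h.py <<'E'
import numpy as np, cv2
from bench import ctrl
def cal(n):
    c=ctrl.calibration(n)
    K=np.array([[c['fx'],0,c['cx']],[0,c['fy'],c['cy']],[0,0,1.]])
    return K,np.array(c['distortion'],float),np.array(c['rvec'],float),np.array(c['tvec'],float)
def ray(n,uv):
    K,d,r,t=cal(n); R=cv2.Rodrigues(r)[0]
    p=cv2.undistortPoints(np.array([[uv]],float),K,d)[0,0]
    return -R.T@t, R.T@np.array([p[0],p[1],1.])
def plane(n,uv,z):
    o,v=ray(n,uv); return o+v*(z-o[2])/v[2]
def proj(n,X):
    K,d,r,t=cal(n); return cv2.projectPoints(np.array(X,float).reshape(-1,1,3),r,t,K,d)[0].reshape(-1,2)
def two(uva,uvb):
    a,u=ray('top',uva); b,v=ray('side',uvb); u/=np.linalg.norm(u); v/=np.linalg.norm(v)
    s=np.linalg.lstsq(np.c_[u,-v],b-a,rcond=None)[0]
    p,q=a+s[0]*u,b+s[1]*v
    return (p+q)/2,np.linalg.norm(p-q)
E
python3 - <<'E'
from h import *
for n in('top','side'):
    im=ctrl.get_image(n); cv2.imwrite(f'pics/{n}0.png',im[:,:,::-1]); print(n,cal(n),ray(n,(280,210)))
s=ctrl.get_state();print(s)
E
```

```text
pics
top (array([[529.06181677,   0.        , 275.66882205],
       [  0.        , 529.06181677, 224.70428781],
       [  0.        ,   0.        ,   1.        ]]), array([-0.12023343,  0.        ,  0.        ,  0.        ,  0.        ]), array([ 2.1256194 , -2.14340715,  0.13090217]), array([0.03755172, 0.53355373, 1.25388182])) (array([0.34539355, 0.003327  , 1.31871208]), array([ 0.17315296,  0.01455968, -0.98521354]))
side (array([[397.98801581,   0.        , 280.3441053 ],
       [  0.        , 397.98801581, 204.28352683],
       [  0.        ,   0.        ,   1.        ]]), array([-0.02323651,  0.        ,  0.        ,  0.        ,  0.        ]), array([ 2.16190527,  0.04137506, -0.00394521]), array([-0.53814309,  0.07434145,  1.06815582])) (array([ 0.55573204, -0.8281922 ,  0.66433505]), array([-0.01918299,  0.82186459, -0.56954163]))
{'time': 0.1, 'joint_positions': array([ 1.36110582,  0.32174951, -0.07005072,  1.45153005,  0.02264073,
        1.37079015, -0.05690751]), 'qd': array([-7.06962273e-05, -4.80195855e-04, -2.02723269e-03, -2.28618018e-03,
       -8.17642316e-04,  4.04607957e-04,  7.48101401e-04]), 'joint_torque': array([-1.56715614e-04, -4.92566121e+01, -4.05678023e-01, -3.13399494e+01,
       -6.40360638e-02,  3.95180297e-02,  1.04259839e-04]), 'position': array([ 0.14405834, -0.63332306,  0.21038175]), 'tool_rot': array([-3.12029779e+00, -3.50604213e-01,  5.17315546e-04]), 'ft_force': array([0.02590608, 0.49743828, 0.23967616]), 'torque': array([-0.04736625, -0.01657695,  0.03708973]), 'grip_width': 1.0035958871176327}
```

View pics/top0.png

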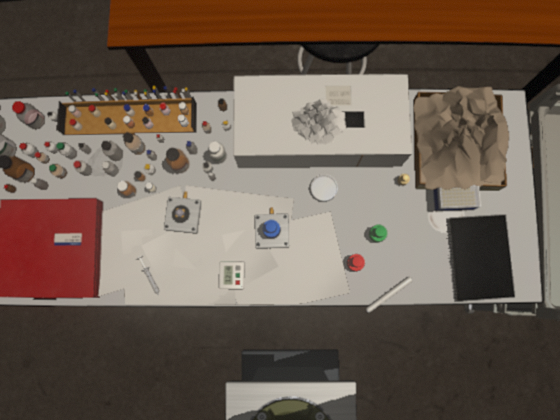

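View pics/side0.png

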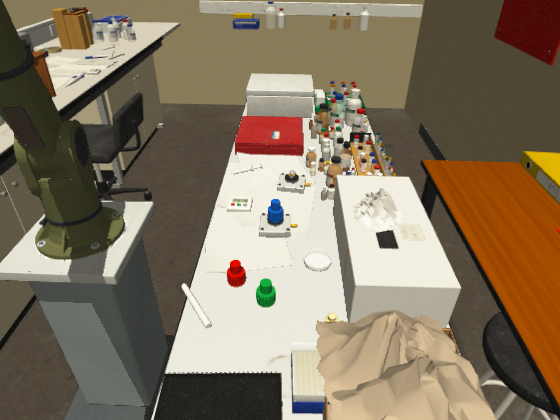

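```bash
python3 - <<'E'
from h import *
for n,roi in(('top',(340,245,372,280)),('side',(220,255,252,290))):
    im=cv2.imread(f'pics/{n}0.png'); x0,y0,x1,y1=roi
    c=im[y0:y1,x0:x1]; cv2.imwrite(f'pics/{n}_cap.png',cv2.resize(c,None,fx=14,fy=14,interpolation=cv2.INTER_CUBIC))
    h=cv2.cvtColor(c,cv2.COLOR_BGR2HSV); m=(((h[...,0]<8)|(h[...,0]>172))&(h[...,1]>140)).astype(np.uint8)
    cs=max(cv2.findContours(m,0,2)[0],key=cv2.contourArea); print(n,cv2.boundingRect(cs),np.array(cv2.minEnclosingCircle(cs)[0])+[x0,y0],cv2.minEnclosingCircle(cs)[1])
im=cv2.imread('pics/top0.png'); cv2.imwrite('pics/top_port.png',cv2.resize(im[185:245,150:215],None,fx=9,fy=9,interpolation=cv2.INTER_CUBIC))
im=cv2.imread('pics/side0.png'); cv2.imwrite('pics/side_port.png',cv2.resize(im[160:200,268:320],None,fx=12,fy=12,interpolation=cv2.INTER_CUBIC))
print(plane('top',(356,263),.056),plane('top',(182,214),.058),plane('top',(271,229),.09), two((182,214),(291,174)), two((356,263),(236,263)))
E
```

```text
top (9, 10, 15, 16) [355.55844116 262.20129776] 8.032610893249512
side (7, 5, 19, 27) [235.5 273. ] 13.238302230834961
[ 0.43708087 -0.15847037  0.056     ] [0.55979367 0.26077901 0.058     ] [0.51633252 0.04295042 0.09      ] (array([0.56242536, 0.26320917, 0.04655535]), np.float64(0.0013582905355877383)) (array([ 0.43988836, -0.15868023,  0.05051631]), np.float64(0.004913414144605398))
```

View pics/top_port.png

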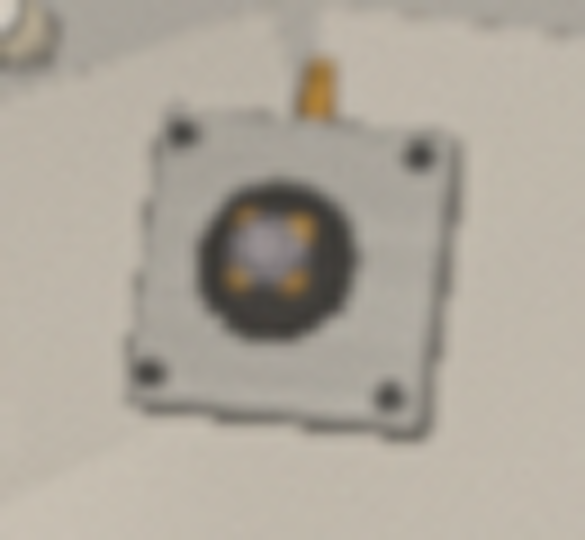

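View pics/side_port.png

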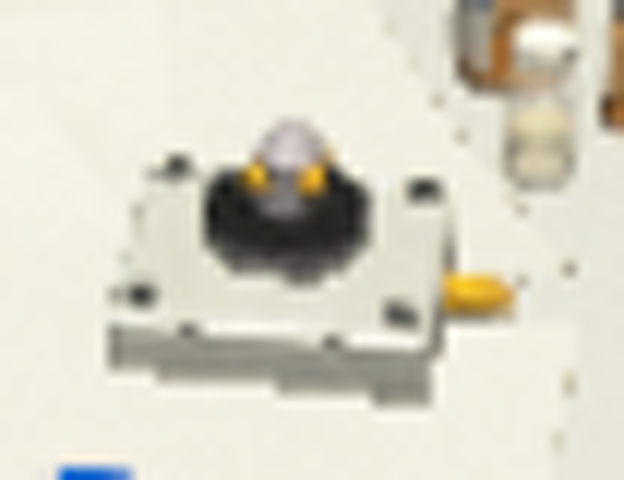

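View pics/top_cap.png

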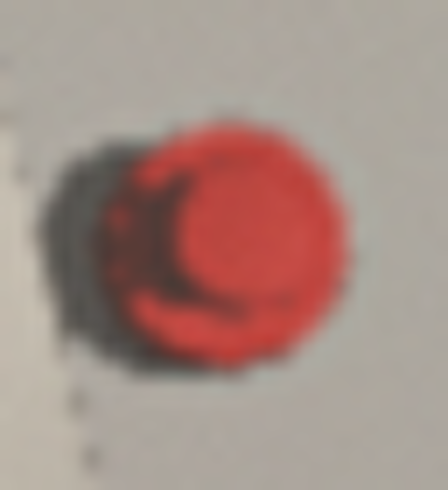

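View pics/side_cap.png

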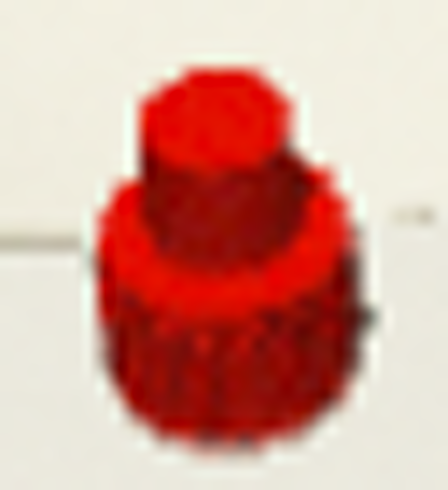

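```bash
python3 - <<'E'
from h import *
c=lambda o,X,f:(o[0]+(X[0]+.5)/f-.5,o[1]+(X[1]+.5)/f-.5)
T=lambda X:c((150,185),X,9); S=lambda X:c((268,160),X,12)
print('screws',plane('top',T((284.5,265)),.022),plane('side',S((286,241)),.022),two(T((284.5,265)),S((286,241))))
print('ring',plane('top',T((277,261)),.036),plane('side',S((286,217)),.036))
print('balls',plane('top',T((270,250)),.0455))
print('balls side',plane('side',S((287,178)),.0455))
kt=c((340,245),(243,237),14);ks=c((220,255),(216,115),14)
print('knob',plane('top',kt,.056),plane('side',ks,.056),two(kt,ks))
sk=(340+ (226+.5)/14-.5,245+(246.5)/14-.5)
print('skirt',plane('top',sk,.025))
R=cv2.Rodrigues(ctrl.get_state()['tool_rot'])[0];print(R)
# calibration check of blue cap
E
```

```text
screws [0.56594027 0.27024514 0.022     ] [0.5649082  0.27062199 0.022     ] (array([0.56537742, 0.27008862, 0.02243122]), np.float64(0.0009703491183487815))
ring [0.56470102 0.26947888 0.036     ] [0.56460529 0.25912004 0.036     ]
balls [0.5661522  0.26951124 0.0455    ]
balls side [0.56456465 0.26305802 0.0455    ]
knob [ 0.44072865 -0.16070265  0.056     ] [ 0.44086123 -0.16332704  0.056     ] (array([ 0.44067662, -0.16101443,  0.05393483]), np.float64(0.00042443784500252265))
skirt [ 0.44152705 -0.16171154  0.025     ]
[[ 9.75064159e-01  2.21922562e-01 -5.12715842e-04]
 [ 2.21923108e-01 -9.75062837e-01  1.61206208e-03]
 [-1.42177216e-04 -1.68564745e-03 -9.99998569e-01]]
```

Call:
servo_tool --series '[{"travel": [0.03,-0.03,0]},{"travel": [0.033,-0.033,0]},{"travel": [0.033,-0.033,0]},{"travel": [0.033,-0.033,0]},{"travel": [0.033,-0.033,0]}]' --claw 0.06 --squeeze 40

```text
$.series[0]: bad value
```

Call:
servo_tool --series '[{"travel": [0.033,-0.033,0]},{"travel": [0.033,-0.033,0]},{"travel": [0.033,-0.033,0]},{"travel": [0.033,-0.033,0]},{"travel": [0.033,-0.033,0]}]'

```text
$.series[0]: bad value
```

Call:
servo_tool --series '[{"travel": [0.033,-0.033,0]},{"travel": [0.033,-0.033,0]},{"travel": [0,0,0]},{"travel": [0,0,0]}]'

```text
$.series[0]: bad value
```

```bash
cat > st.py <<'E'
from h import *
import sys
def go(tx):
    s=ctrl.get_state();R=cv2.Rodrigues(s['tool_rot'])[0]
    print(s['time'],s['position'].round(4),'rz',np.degrees(np.arccos(-R[2,2])).round(2),'yaw',np.arctan2(R[1,0],R[0,0]).round(3),'F',s['ft_force'].round(2),s['grip_width'],'q',s['joint_positions'].round(2))
    print('d_tool',(R.T@(np.array(tx)-s['position'])).round(4))
    a=np.array([[0,0,-1.0]]);
if len(sys.argv)>3: go([float(v) for v in sys.argv[1:4]])
E
python3 st.py .441 -.161 .046
```

```text
0.1 [ 0.1441 -0.6333  0.2104] rz 0.1 yaw 0.224 F [0.03 0.5  0.24] 1.0035958871176327 q [ 1.36  0.32 -0.07  1.45  0.02  1.37 -0.06]
d_tool [ 0.3944 -0.3944  0.165 ]
```

Call:
servo_tool --series '[{"travel": [0.03,-0.03,0],"angular": [0,0,0]},{"travel": [0.033,-0.033,0],"angular": [0,0,0]},{"travel": [0.033,-0.033,0],"angular": [0,0,0]},{"travel": [0.033,-0.033,0],"angular": [0,0,0]},{"travel": [0.033,-0.033,0],"angular": [0,0,0]}]' --claw 0.06 --squeeze 40

```text
time: 0.6
position: [0.2669, -0.4379, 0.211]
tool_rot: [-3.122, -0.351, 0.001]
ft_force: [0.6, -0.5, 0.1]
grip_width: 0.707
```

Call:
servo_tool --series '[{"travel": [0.033,-0.033,0],"angular": [0,0,0]},{"travel": [0.033,-0.033,0],"angular": [0,0,0]},{"travel": [0.033,-0.033,0.01],"angular": [0,0,0]},{"travel": [0.033,-0.033,0.01],"angular": [0,0,0]},{"travel": [0.033,-0.033,0.01],"angular": [0,0,0]}]'

```text
time: 1.1
position: [0.391, -0.2406, 0.1809]
tool_rot: [3.121, 0.35, -0.0]
ft_force: [0.4, -0.6, -0.2]
grip_width: 0.69
```

Call:
servo_tool --series '[{"travel": [0.033,-0.033,0.01],"angular": [0,0,0]},{"travel": [0.033,-0.033,0.01],"angular": [0,0,0]},{"travel": [0,0,0.03],"angular": [0,0,0]},{"travel": [0,0,0],"angular": [0,0,0]}]'

```text
time: 1.5
position: [0.4378, -0.1611, 0.128]
tool_rot: [-3.118, -0.356, 0.01]
ft_force: [-0.1, -0.0, -1.0]
grip_width: 0.692
```

```bash
python3 st.py .441 -.161 .046; python3 - <<'E'
from h import *
for n,b in(('top',(300,200,420,310)),('side',(180,200,300,310))):
    im=ctrl.get_image(n)[:,:,::-1]; cv2.imwrite(f'pics/{n}1.png',cv2.resize(im[b[1]:b[3],b[0]:b[2]],None,fx=5,fy=5,interpolation=2))
E
```

```text
1.5 [ 0.4378 -0.1611  0.128 ] rz 0.41 yaw 0.227 F [-0.09 -0.01 -1.04] 0.6918879807661545 q [ 0.86  0.02 -0.56  1.97  0.01  1.16 -1.05]
d_tool [0.0036 0.001  0.082 ]
```

View pics/top1.png

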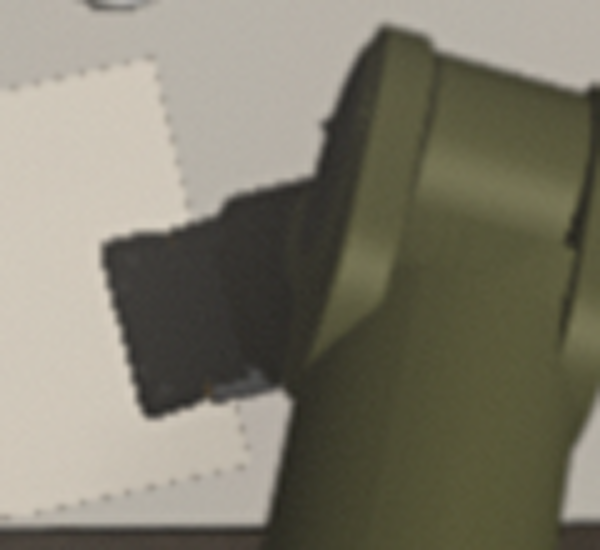

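View pics/side1.png

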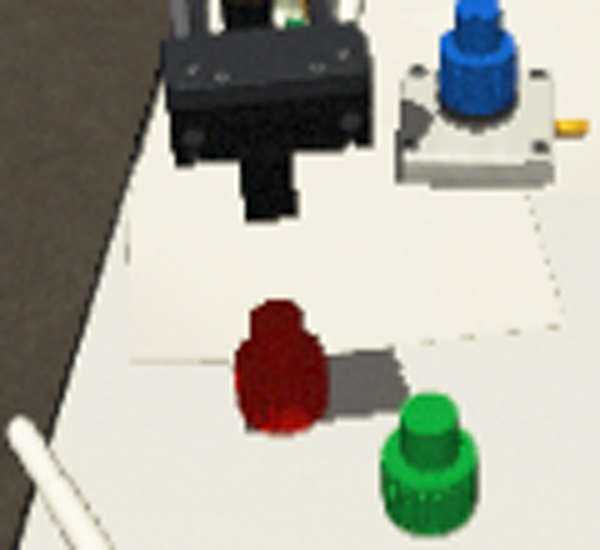

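Call:
servo_tool --series '[{"travel": [0.003,0.001,0.02],"angular": [0,0,0]},{"travel": [0,0,0.025],"angular": [0,0,0]},{"travel": [0,0,0.02],"angular": [0,0,0]},{"travel": [0,0,0.012],"angular": [0,0,0]},{"travel": [0,0,0],"angular": [0,0,0]}]'

```text
time: 2.1
position: [0.4423, -0.1646, 0.0538]
tool_rot: [-3.122, -0.348, 0.003]
ft_force: [-0.5, -0.4, -0.8]
grip_width: 0.689
```

```bash
python3 st.py .441 -.161 .046; python3 - <<'E'
from h import *
for n,b in(('side',(200,220,280,300)),):
    im=ctrl.get_image(n)[:,:,::-1]; cv2.imwrite(f'pics/{n}2.png',cv2.resize(im[b[1]:b[3],b[0]:b[2]],None,fx=7,fy=7,interpolation=2))
E
```

```text
2.1 [ 0.4423 -0.1646  0.0538] rz 0.11 yaw 0.222 F [-0.51 -0.39 -0.75] 0.6890818266264519 q [ 0.84  0.13 -0.57  2.04  0.08  1.   -1.11]
d_tool [-0.0005 -0.0038  0.0078]
```

View pics/side2.png

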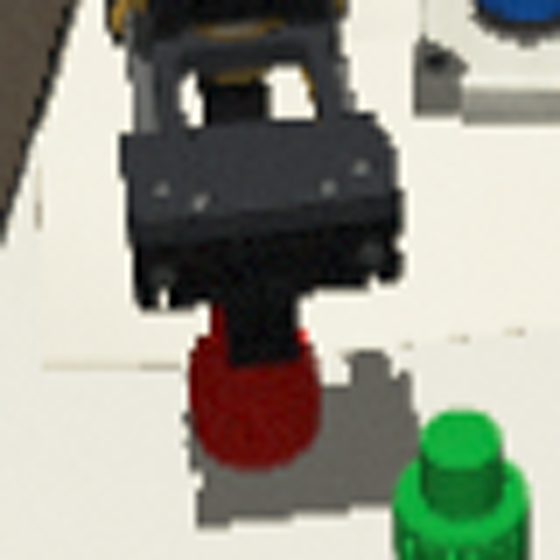

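Call:
servo_tool --series '[{"travel": [-0.001,-0.0035,0.004],"angular": [0,0,0]},{"travel": [0,0,0.004],"angular": [0,0,0]},{"travel": [0,0,0],"angular": [0,0,0]}]'

```text
time: 2.45
position: [0.4416, -0.1605, 0.0464]
tool_rot: [3.121, 0.351, 0.0]
ft_force: [1.0, 0.3, 0.2]
grip_width: 0.692
```

```bash
python3 st.py .441 -.161 .046
```

```text
2.45 [ 0.4416 -0.1605  0.0464] rz 0.02 yaw 0.224 F [0.96 0.3  0.23] 0.692175596040566 q [ 0.83  0.13 -0.57  2.05  0.08  0.98 -1.12]
d_tool [-0.0007  0.0004  0.0004]
```

Call:
servo_tool --series '[{"travel": [0,0,0],"angular": [0,0,0]},{"travel": [0,0,0],"angular": [0,0,0]},{"travel": [0,0,0],"angular": [0,0,0]},{"travel": [0,0,0],"angular": [0,0,0]},{"travel": [0,0,0],"angular": [0,0,0]}]' --claw 0.0 --squeeze 50

```text
time: 2.95
position: [0.4416, -0.1605, 0.0464]
tool_rot: [3.122, 0.351, 0.0]
ft_force: [0.0, 0.3, 0.6]
grip_width: 0.324
```

Call:
servo_tool --series '[{"travel": [0,0,0],"angular": [0,0,0]},{"travel": [0,0,0],"angular": [0,0,0]},{"travel": [0,0,0],"angular": [0,0,0]}]'

```text
time: 3.25
position: [0.4416, -0.1605, 0.0463]
tool_rot: [3.122, 0.351, -0.0]
ft_force: [-0.9, -0.3, -0.1]
grip_width: 0.053
```

```bash
python3 st.py .441 -.161 .046
```

```text
3.25 [ 0.4416 -0.1605  0.0463] rz 0.0 yaw 0.224 F [-0.89 -0.34 -0.1 ] 0.05333128363551009 q [ 0.84  0.13 -0.57  2.05  0.08  0.98 -1.12]
d_tool [-0.0007  0.0004  0.0003]
```

```bash
python3 st.py .441 -.161 .046; python3 - <<'E'
from h import *
for n,b in(('side',(200,220,280,300)),):
    im=ctrl.get_image(n)[:,:,::-1]; cv2.imwrite(f'pics/{n}3.png',cv2.resize(im[b[1]:b[3],b[0]:b[2]],None,fx=7,fy=7,interpolation=2))
E
```

```text
3.25 [ 0.4416 -0.1605  0.0463] rz 0.0 yaw 0.224 F [-0.89 -0.34 -0.1 ] 0.05333128363551009 q [ 0.84  0.13 -0.57  2.05  0.08  0.98 -1.12]
d_tool [-0.0007  0.0004  0.0003]
```

View pics/side3.png

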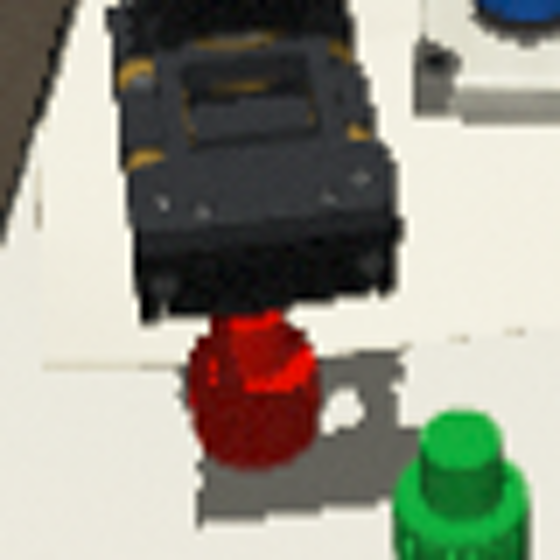

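```bash
python3 - <<'E'
from h import *
s=ctrl.get_state();R=cv2.Rodrigues(s['tool_rot'])[0];p=s['position']
f=lambda P:((proj('side',[P])[0]-[200,220])*7).round()
print('open tip front (side2 pose)',f(np.array([.4423,-.1646,.0538])+R@[0,.03,.011]),f(np.array([.4423,-.1646,.0538])+R@[0,.045,.011]))
print('tip',f(p+R@[0,0,.011]),'tcp',f(p))
for a in(-.0375,.0375):
  for b in (-.095,.095): print('body',a,b,f(p+R@[a,b,-.059]),f(p+R@[b,a,-.059]))
for z in(0,.032,.056): print('cap',f([.441,-.161,z]))
im=ctrl.get_image('top')[:,:,::-1]; cv2.imwrite('pics/top3.png',cv2.resize(im[200:310,300:420],None,fx=6,fy=6,interpolation=2))
im=ctrl.get_image('side')[:,:,::-1]; cv2.imwrite('pics/side3b.png',cv2.resize(im[180:300,170:300],None,fx=5,fy=5,interpolation=2))
E
```

```text
open tip front (side2 pose) [260. 397.] [265. 431.]
tip [251. 341.] tcp [250. 316.]
body -0.0375 -0.095 [102.   9.] [-71. 134.]
body -0.0375 0.095 [140. 403.] [519.  70.]
body 0.0375 -0.095 [323. -13.] [-69. 291.]
body 0.0375 0.095 [403. 370.] [562. 217.]
cap [255. 420.]
cap [250. 349.]
cap [246. 294.]
```

View pics/side3b.png

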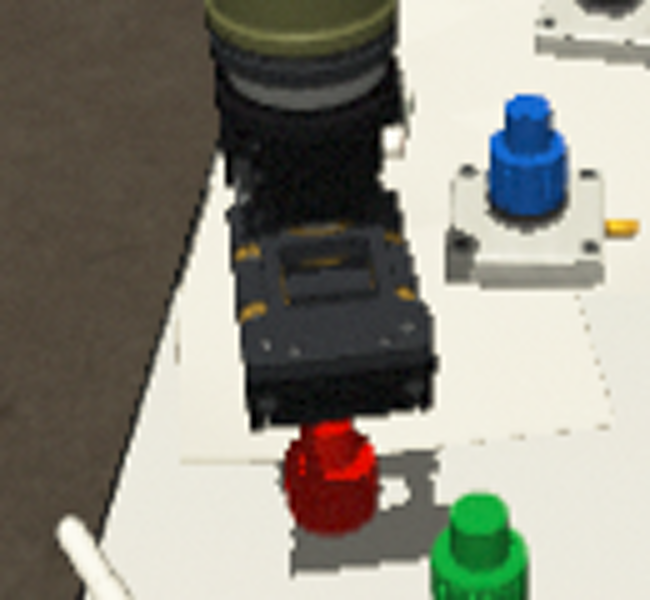

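View pics/top3.png

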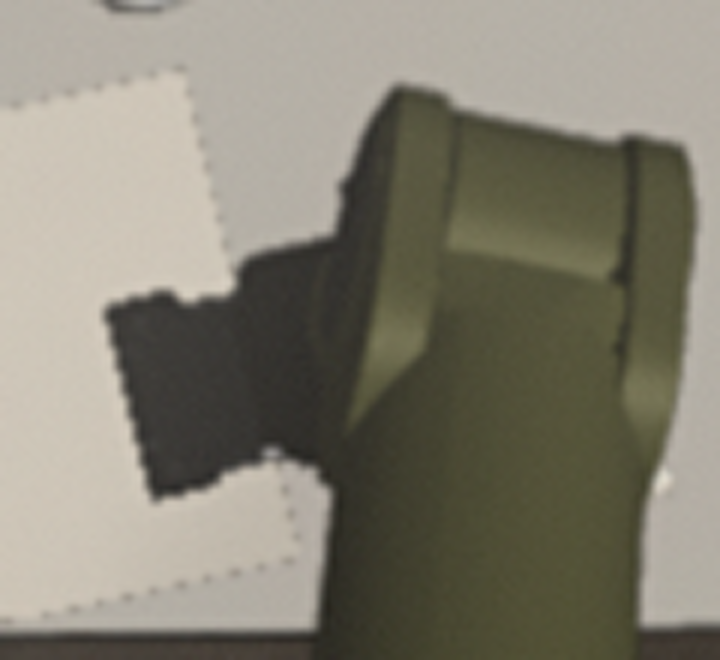

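```bash
python3 - <<'E'
from h import *
s=ctrl.get_state();R=cv2.Rodrigues(s['tool_rot'])[0];p=s['position']
f=lambda P:((proj('top',[P])[0]-[300,200])*6).round()
for z in (-.059,-.15):
 for a in(-.0375,.0375):
  for b in (-.095,.095): print('body',z,a,b,f(p+R@[a,b,z]))
g=lambda P:((proj('side',[P])[0]-[170,180])*5).round()
for z in (-.059,-.15):
 for a in(-.0375,.0375):
  for b in (-.095,.095): print('body side',z,a,b,g(p+R@[a,b,z]), g(p+[0,.035,0]+R@[a,b,z]),g(p+[0,0,.035]+R@[a,b,z]))
print(f([.441,-.161,.056]))
E
```

```text
body -0.059 -0.0375 -0.095 [140. 510.]
body -0.059 -0.0375 0.095 [621. 394.]
body -0.059 0.0375 -0.095 [ 93. 319.]
body -0.059 0.0375 0.095 [571. 205.]
body -0.15 -0.0375 -0.095 [157. 502.]
body -0.15 -0.0375 0.095 [676. 376.]
body -0.15 0.0375 -0.095 [106. 295.]
body -0.15 0.0375 0.095 [621. 172.]
body side -0.059 -0.0375 -0.095 [223. 207.] [235. 164.] [217. 146.]
body side -0.059 -0.0375 0.095 [250. 488.] [263. 427.] [243. 422.]
body side -0.059 0.0375 -0.095 [381. 190.] [388. 149.] [378. 130.]
body side -0.059 0.0375 0.095 [438. 464.] [445. 405.] [437. 399.]
body side -0.15 -0.0375 -0.095 [206.  42.] [220.   3.] [200. -26.]
body side -0.15 -0.0375 0.095 [232. 309.] [247. 251.] [225. 233.]
body side -0.15 0.0375 -0.095 [374.  28.] [382. -11.] [371. -40.]
body side -0.15 0.0375 0.095 [434. 286.] [441. 230.] [432. 211.]
[342. 368.]
```

Call:
servo_tool --series '[{"travel": [0,0,0],"angular": [0,0,0]},{"travel": [0,0,0],"angular": [0,0,0]},{"travel": [0,0,0],"angular": [0,0,0]},{"travel": [0,0,0],"angular": [0,0,0]},{"travel": [0,0,0],"angular": [0,0,0]}]' --claw 0.06

```text
time: 3.9
position: [0.4416, -0.1605, 0.0464]
tool_rot: [3.122, 0.351, -0.0]
ft_force: [-0.0, -0.8, 0.4]
grip_width: 0.385
```

Call:
servo_tool --series '[{"travel": [0,0,0],"angular": [0,0,0]},{"travel": [0,0,0],"angular": [0,0,0]}]'

```text
time: 4.1
position: [0.4416, -0.1605, 0.0463]
tool_rot: [3.122, 0.351, -0.0]
ft_force: [0.3, 1.0, -0.3]
grip_width: 0.561
```

```bash
python3 st.py .441 -.161 .046; python3 - <<'E'
from h import *
im=ctrl.get_image('side')[:,:,::-1]; cv2.imwrite('pics/side4.png',cv2.resize(im[220:300,200:280],None,fx=7,fy=7,interpolation=2))
E
```

```text
4.1 [ 0.4416 -0.1605  0.0463] rz 0.0 yaw 0.224 F [ 0.28  0.97 -0.29] 0.5612354555170667 q [ 0.84  0.13 -0.57  2.05  0.08  0.98 -1.12]
d_tool [-0.0007  0.0003  0.0003]
```

View pics/side4.png

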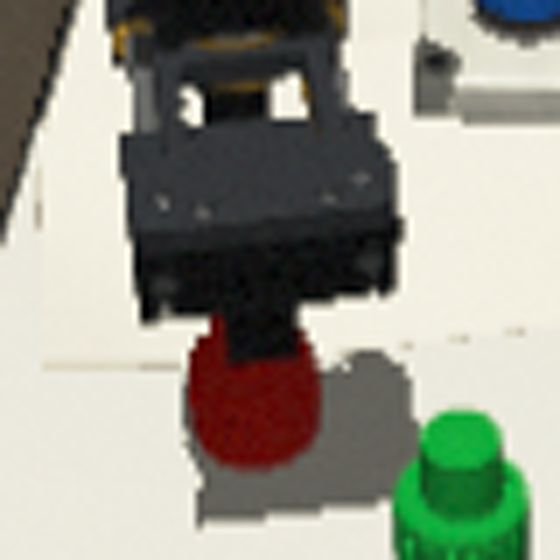

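```bash
python3 - <<'E'
from h import *
s=ctrl.get_state();R=cv2.Rodrigues(s['tool_rot'])[0];p=s['position']
f=lambda P:((proj('side',[P])[0]-[200,220])*7).round()
for y in(.0245,.0395):
  for h in (.011,0,-.01,-.02,-.03): print(y,h,f(p+R@[0,y,h]))
E
```

```text
0.0245 0.011 [259. 393.]
0.0245 0 [257. 368.]
0.0245 -0.01 [256. 344.]
0.0245 -0.02 [254. 321.]
0.0245 -0.03 [253. 297.]
0.0395 0.011 [264. 426.]
0.0395 0 [262. 401.]
0.0395 -0.01 [261. 377.]
0.0395 -0.02 [259. 354.]
0.0395 -0.03 [258. 330.]
```

Call:
servo_tool --series '[{"travel": [0,0,0.005],"angular": [0,0,0]},{"travel": [0,0,0.01],"angular": [0,0,0]},{"travel": [0,0,0.007],"angular": [0,0,0]},{"travel": [0,0,0],"angular": [0,0,0]}]'

```text
time: 4.55
position: [0.4403, -0.16, 0.0227]
tool_rot: [-3.12, -0.351, 0.004]
ft_force: [0.9, 0.2, 0.4]
grip_width: 0.692
```

```bash
python3 st.py .441 -.161 .018; python3 - <<'E'
from h import *
im=ctrl.get_image('side')[:,:,::-1]; cv2.imwrite('pics/side5.png',cv2.resize(im[220:300,200:280],None,fx=7,fy=7,interpolation=2))
s=ctrl.get_state();R=cv2.Rodrigues(s['tool_rot'])[0];p=s['position'];w=s['grip_width']*.0435+.015
f=lambda P:((proj('side',[P])[0]-[200,220])*7).round()
for h in (.011,0,-.01,-.02,-.03): print(w,h,f(p+R@[0,w,h]))
E
```

```text
4.55 [ 0.4403 -0.16    0.0227] rz 0.18 yaw 0.224 F [0.87 0.21 0.35] 0.6924561903136225 q [ 0.83  0.17 -0.56  2.07  0.11  0.93 -1.15]
d_tool [0.0005 0.0012 0.0047]
0.04499692426317513 0.011 [267. 490.]
0.04499692426317513 0 [266. 465.]
0.04499692426317513 -0.01 [264. 442.]
0.04499692426317513 -0.02 [263. 419.]
0.04499692426317513 -0.03 [261. 396.]
```

View pics/side5.png

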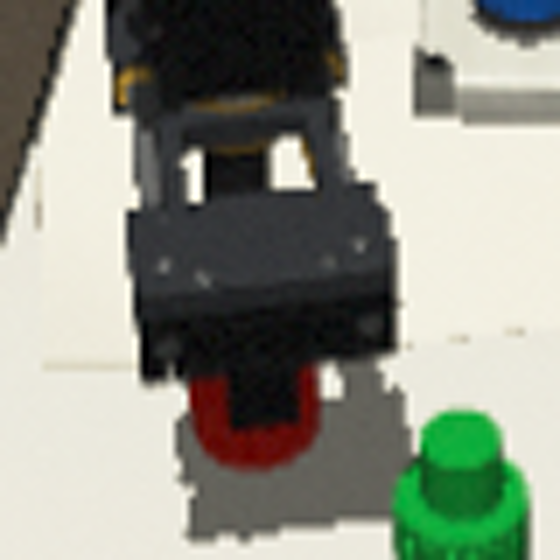

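Call:
servo_tool --series '[{"travel": [0,0,0.005],"angular": [0,0,0]},{"travel": [0,0,0],"angular": [0,0,0]},{"travel": [0,0,0],"angular": [0,0,0]},{"travel": [0,0,0],"angular": [0,0,0]}]' --claw 0.0 --squeeze 30

```text
time: 5.0
position: [0.4417, -0.1606, 0.0195]
tool_rot: [3.122, 0.351, 0.0]
ft_force: [-0.6, -0.6, -0.5]
grip_width: 0.431
```

Call:
servo_tool --series '[{"travel": [0,0,0],"angular": [0,0,0]},{"travel": [0,0,0],"angular": [0,0,0]},{"travel": [0,0,0],"angular": [0,0,0]}]'

```text
time: 5.3
position: [0.4417, -0.1606, 0.0195]
tool_rot: [3.122, 0.351, 0.0]
ft_force: [-0.2, -0.1, -0.2]
grip_width: 0.429
```

Call:
servo_tool --series '[{"travel": [0,0,0],"angular": [0,0,0]}]'

```text
time: 5.4
position: [0.4416, -0.1606, 0.0194]
tool_rot: [3.122, 0.351, 0.0]
ft_force: [-0.9, 0.6, 0.1]
grip_width: 0.426
```

```bash
python3 st.py .441 -.161 .018; python3 - <<'E'
from h import *
im=ctrl.get_image('side')[:,:,::-1]; cv2.imwrite('pics/side6.png',cv2.resize(im[220:300,200:280],None,fx=7,fy=7,interpolation=2))
E
```

```text
5.4 [ 0.4416 -0.1606  0.0194] rz 0.01 yaw 0.224 F [-0.94  0.64  0.06] 0.42634662118624617 q [ 0.82  0.17 -0.56  2.08  0.12  0.92 -1.15]
d_tool [-0.0007  0.0003  0.0014]
```

View pics/side6.png

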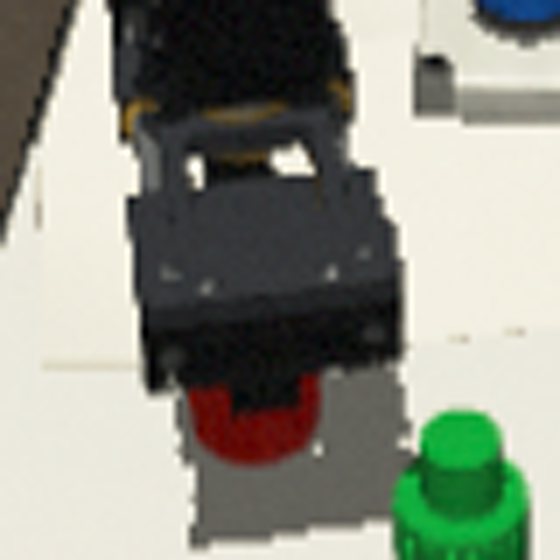

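Call:
servo_tool --series '[{"travel": [0,0,0],"angular": [0,0,0]},{"travel": [0,0,0],"angular": [0,0,0]},{"travel": [0,0,-0.003],"angular": [0,0,0]},{"travel": [0,0,-0.003],"angular": [0,0,0]}]' --claw 0.05

```text
time: 5.85
position: [0.4416, -0.1605, 0.0255]
tool_rot: [-3.122, -0.351, 0.0]
ft_force: [-0.0, -0.5, -1.1]
grip_width: 0.567
```

Call:
servo_tool --series '[{"travel": [0,0,0],"angular": [0,0,0]},{"travel": [0,0,0],"angular": [0,0,0]},{"travel": [0,0,0],"angular": [0,0,0]},{"travel": [0,0,0],"angular": [0,0,0]},{"travel": [0,0,0],"angular": [0,0,0]}]' --claw 0.0

```text
time: 6.35
position: [0.4415, -0.1605, 0.0253]
tool_rot: [3.122, 0.351, -0.0]
ft_force: [-0.9, -0.8, -0.1]
grip_width: 0.288
```

```bash
python3 st.py .441 -.161 .018; python3 - <<'E'
from h import *
im=ctrl.get_image('side')[:,:,::-1]; cv2.imwrite('pics/side7.png',cv2.resize(im[220:300,200:280],None,fx=7,fy=7,interpolation=2))
E
```

```text
6.35 [ 0.4415 -0.1605  0.0253] rz 0.01 yaw 0.224 F [-0.89 -0.79 -0.12] 0.28787890716846365 q [ 0.83  0.16 -0.57  2.07  0.11  0.93 -1.14]
d_tool [-0.0006  0.0004  0.0073]
```

View pics/side7.png

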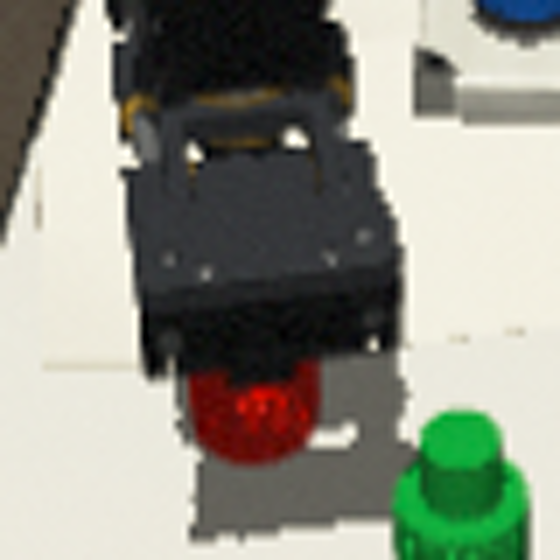

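Call:
servo_tool --series '[{"travel": [0,0,0],"angular": [0,0,0]},{"travel": [0,0,0],"angular": [0,0,0]}]' --squeeze 50

```text
time: 6.6
position: [0.4415, -0.1605, 0.0253]
tool_rot: [3.122, 0.351, -0.0]
ft_force: [0.6, 0.4, 0.0]
grip_width: 0.283
```

Call:
servo_tool --series '[{"travel": [0,0,-0.01],"angular": [0,0,0]},{"travel": [0,0,-0.03],"angular": [0,0,0]},{"travel": [0,0,-0.04],"angular": [0,0,0]},{"travel": [0,0,-0.02],"angular": [0,0,0]},{"travel": [0,0,0],"angular": [0,0,0]}]'

```text
time: 7.1
position: [0.4442, -0.1614, 0.1293]
tool_rot: [3.118, 0.35, 0.009]
ft_force: [0.7, -0.6, -0.9]
grip_width: 0.283
```

```bash
python3 st.py .565 .2697 .12; python3 - <<'E'
from h import *
im=ctrl.get_image('side')[:,:,::-1]; cv2.imwrite('pics/side8.png',cv2.resize(im[180:290,180:300],None,fx=6,fy=6,interpolation=2))
E
```

```text
7.1 [ 0.4442 -0.1614  0.1293] rz 0.42 yaw 0.224 F [ 0.65 -0.57 -0.89] 0.2825139184399709 q [ 0.86  0.02 -0.57  1.97  0.01  1.15 -1.06]
d_tool [ 0.2134 -0.3936  0.0085]
```

View pics/side8.png

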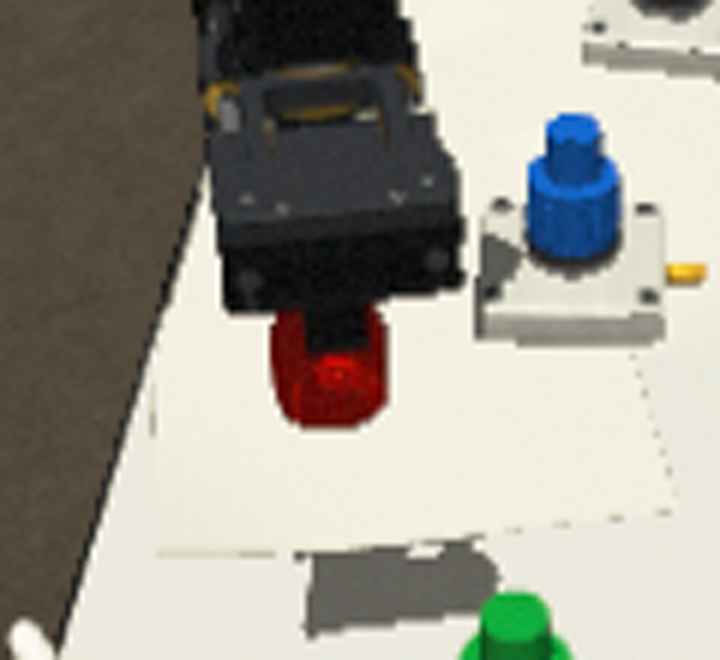

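Call:
servo_tool --series '[{"travel": [0,0,-0.03],"angular": [0,0,0]},{"travel": [0.01,-0.02,-0.02],"angular": [0,0,0]},{"travel": [0.02,-0.037,-0.01],"angular": [0,0,0]},{"travel": [0.02,-0.037,0],"angular": [0,0,0]},{"travel": [0.02,-0.037,0],"angular": [0,0,0]}]'

```text
time: 7.65
position: [0.4803, -0.0159, 0.1846]
tool_rot: [3.122, 0.35, -0.002]
ft_force: [0.5, -0.2, -0.9]
grip_width: 0.281
```

Call:
servo_tool --series '[{"travel": [0.02,-0.037,0],"angular": [0,0,0]},{"travel": [0.02,-0.037,0],"angular": [0,0,0]},{"travel": [0.02,-0.037,0],"angular": [0,0,0]},{"travel": [0.02,-0.037,0],"angular": [0,0,0]},{"travel": [0.02,-0.037,0],"angular": [0,0,0]}]'

```text
time: 8.15
position: [0.5367, 0.1865, 0.1838]
tool_rot: [3.122, 0.35, -0.004]
ft_force: [0.3, 0.0, -1.3]
grip_width: 0.28
```

```bash
python3 st.py .565 .2697 .12
```

```text
8.15 [0.5367 0.1865 0.1838] rz 0.14 yaw 0.224 F [ 0.32  0.01 -1.3 ] 0.28015807730776826 q [ 0.38  0.27 -0.89  1.67  0.22  1.31 -1.89]
d_tool [ 0.0462 -0.0749  0.0637]
```

Call:
servo_tool --series '[{"travel": [0.023,-0.037,0.01],"angular": [0,0,0]},{"travel": [0.023,-0.038,0.02],"angular": [0,0,0]},{"travel": [0,0,0.025],"angular": [0,0,0]},{"travel": [0,0,0],"angular": [0,0,0]},{"travel": [0,0,0],"angular": [0,0,0]}]'

```text
time: 8.65
position: [0.5648, 0.2675, 0.1291]
tool_rot: [3.121, 0.35, -0.005]
ft_force: [-0.0, -0.7, 0.4]
grip_width: 0.282
```

```bash
python3 st.py .565 .2697 .12; python3 - <<'E'
from h import *
im=ctrl.get_image('side')[:,:,::-1]; cv2.imwrite('pics/side9f.png',im);cv2.imwrite('pics/side9.png',cv2.resize(im[120:220,240:340],None,fx=6,fy=6,interpolation=2))
im=ctrl.get_image('top')[:,:,::-1]; cv2.imwrite('pics/top9.png',cv2.resize(im[150:280,120:280],None,fx=4,fy=4,interpolation=2))
E
```

```text
8.65 [0.5648 0.2675 0.1291] rz 0.18 yaw 0.223 F [-0.   -0.68  0.36] 0.28213341699900046 q [ 0.18  0.45 -0.86  1.59  0.36  1.26 -2.09]
d_tool [ 0.0008 -0.0021  0.0091]
```

View pics/side9.png

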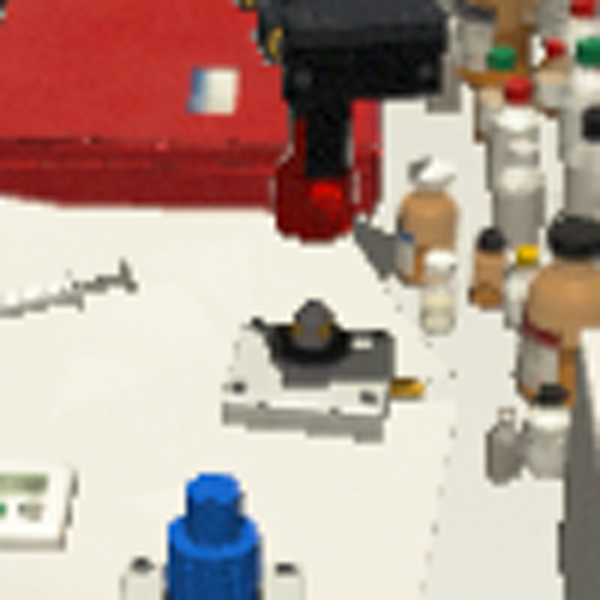

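View pics/top9.png

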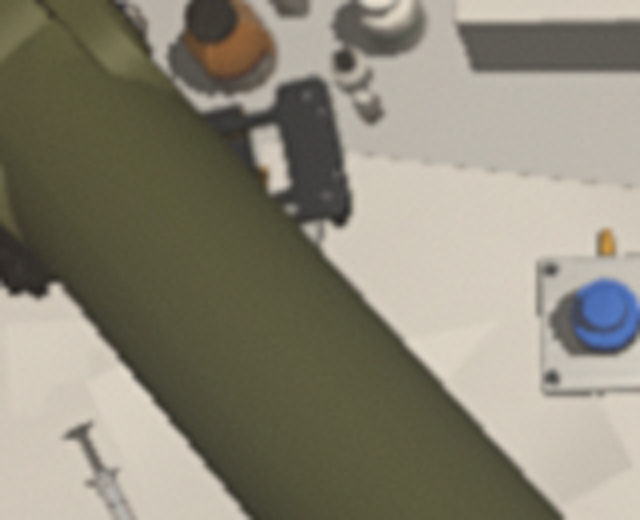

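```bash
python3 - <<'E'
from h import *
im=cv2.imread('pics/side9f.png'); h=cv2.cvtColor(im,cv2.COLOR_BGR2HSV)
m=(((h[...,0]<8)|(h[...,0]>172))&(h[...,1]>170)&(h[...,2]>40)).astype(np.uint8)
print([(r, *(np.where(m[r,280:305])[0][[0,-1]]+280)) for r in range(140,163) if m[r,280:305].any()])
for y in(.265,.27,.275):
  for z in(.094,.104,.114):
    a=np.linspace(0,2*np.pi,73); P=np.c_[.565+.021*np.cos(a),y+.021*np.sin(a),a*0+z]; q=proj('side',P); print(y,z,'rim bottom',q[:,1].max().round(1),'u',q[:,0].min().round(1),q[:,0].max().round(1))
c=lambda o,X,f:(o[0]+(X[0]+.5)/f-.5,o[1]+(X[1]+.5)/f-.5)
E
```

```text
[(140, np.int64(280), np.int64(302)), (141, np.int64(280), np.int64(302)), (142, np.int64(280), np.int64(302)), (143, np.int64(280), np.int64(302)), (144, np.int64(280), np.int64(301)), (145, np.int64(280), np.int64(302)), (146, np.int64(280), np.int64(302)), (147, np.int64(280), np.int64(302)), (148, np.int64(280), np.int64(302)), (149, np.int64(280), np.int64(302)), (150, np.int64(280), np.int64(302)), (151, np.int64(280), np.int64(302)), (152, np.int64(280), np.int64(302)), (153, np.int64(280), np.int64(301)), (154, np.int64(286), np.int64(301)), (155, np.int64(286), np.int64(298)), (156, np.int64(286), np.int64(298)), (157, np.int64(286), np.int64(298)), (158, np.int64(287), np.int64(297)), (159, np.int64(290), np.int64(294))]
0.265 0.094 rim bottom 163.6 u 285.2 298.9
0.265 0.104 rim bottom 160.6 u 285.3 299.0
0.265 0.114 rim bottom 157.7 u 285.4 299.1
0.27 0.094 rim bottom 162.8 u 285.3 298.9
0.27 0.104 rim bottom 159.9 u 285.3 299.0
0.27 0.114 rim bottom 156.9 u 285.4 299.1
0.275 0.094 rim bottom 162.0 u 285.3 298.9
0.275 0.104 rim bottom 159.1 u 285.4 299.0
0.275 0.114 rim bottom 156.1 u 285.4 299.1
```

Call:
servo_tool --series '[{"travel": [0.001,-0.002,0.01],"angular": [0,0,0]},{"travel": [0,0,0.015],"angular": [0,0,0]},{"travel": [0,0,0.012],"angular": [0,0,0]},{"travel": [0,0,0],"angular": [0,0,0]}]'

```text
time: 9.15
position: [0.5645, 0.2694, 0.0905]
tool_rot: [3.12, 0.35, -0.007]
ft_force: [-0.7, -0.4, -1.9]
grip_width: 0.285
```

```bash
python3 st.py .565 .2697 .0613; python3 - <<'E'
from h import *
im=ctrl.get_image('side')[:,:,::-1]; cv2.imwrite('pics/side10.png',cv2.resize(im[140:200,260:330],None,fx=9,fy=9,interpolation=2))
im=ctrl.get_image('top')[:,:,::-1]; cv2.imwrite('pics/top10.png',cv2.resize(im[150:280,120:280],None,fx=4,fy=4,interpolation=2))
E
```

```text
9.15 [0.5645 0.2694 0.0905] rz 0.26 yaw 0.223 F [-0.69 -0.36 -1.94] 0.285196395623034 q [ 0.17  0.49 -0.85  1.63  0.39  1.2  -2.11]
d_tool [ 0.0007 -0.0002  0.0292]
```

View pics/side10.png

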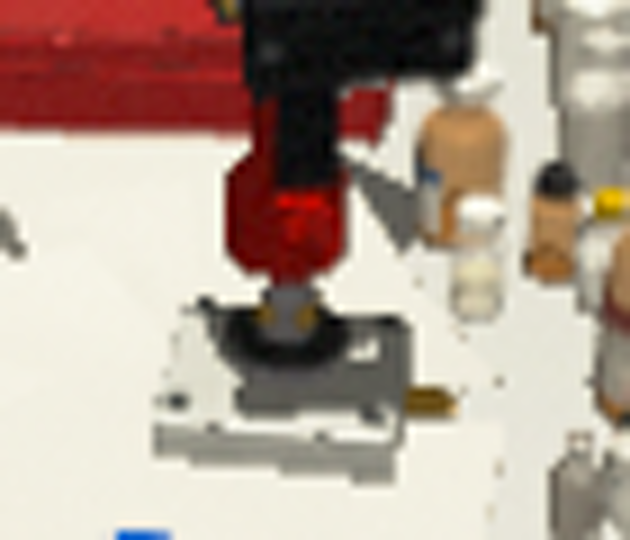

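Call:
servo_tool --series '[{"travel": [0.0005,0,0.004],"angular": [0,0,0]},{"travel": [0,0,0.004],"angular": [0,0,0]},{"travel": [0,0,0.004],"angular": [0,0,0]},{"travel": [0,0,0],"angular": [0,0,0]}]' --squeeze 60

```text
time: 9.65
position: [0.5661, 0.2707, 0.0806]
tool_rot: [3.122, 0.351, -0.002]
ft_force: [-0.2, -0.0, -1.5]
grip_width: 0.277
```

```bash
python3 st.py .565 .2697 .0613
```

```text
9.65 [0.5661 0.2707 0.0806] rz 0.06 yaw 0.224 F [-0.2  -0.03 -1.49] 0.27734230542711846 q [ 0.16  0.5  -0.84  1.64  0.4   1.18 -2.12]
d_tool [-0.0013  0.0008  0.0193]
```

Call:
servo_tool --series '[{"travel": [-0.0007,0.0005,0.003],"angular": [0,0,0]},{"travel": [0,0,0.003],"angular": [0,0,0]},{"travel": [0,0,0],"angular": [0,0,0]}]'

```text
time: 9.95
position: [0.5656, 0.2701, 0.0748]
tool_rot: [3.122, 0.351, -0.001]
ft_force: [-0.5, 0.6, -1.6]
grip_width: 0.282
```

Call:
servo_tool --series '[{"travel": [0,0,0.002],"angular": [0,0,0]},{"travel": [0,0,0.001],"angular": [0,0,0]}]'

```text
time: 10.15
position: [0.5665, 0.2704, 0.0735]
tool_rot: [3.121, 0.35, 0.002]
ft_force: [-1.0, -2.3, 8.9]
grip_width: 0.28
```

Call:
servo_tool --series '[{"travel": [0,0,0.001],"angular": [0,0,0]},{"travel": [0,0,0.001],"angular": [0,0,0]}]'

```text
time: 10.35
position: [0.5671, 0.2705, 0.0728]
tool_rot: [3.121, 0.35, 0.004]
ft_force: [-1.6, -2.5, 13.8]
grip_width: 0.283
```

```bash
python3 st.py .565 .2697 .0613
```

```text
10.35 [0.5671 0.2705 0.0728] rz 0.16 yaw 0.223 F [-1.56 -2.49 13.77] 0.28260680079707806 q [ 0.16  0.51 -0.84  1.65  0.41  1.17 -2.12]
d_tool [-0.0022  0.0003  0.0115]
```

Call:
servo_tool --series '[{"travel": [-0.001,0,0.001],"angular": [0,0,0]},{"travel": [0,0,0.001],"angular": [0,0,0]}]'

```text
time: 10.55
position: [0.5665, 0.2706, 0.0713]
tool_rot: [3.122, 0.35, 0.006]
ft_force: [-2.2, -1.5, 8.4]
grip_width: 0.282
```

Call:
servo_tool --series '[{"travel": [0,0,0.001],"angular": [0,0,0]},{"travel": [0,0,0.001],"angular": [0,0,0]}]'

```text
time: 10.75
position: [0.5656, 0.2699, 0.0669]
tool_rot: [3.121, 0.35, 0.002]
ft_force: [0.5, 0.0, -2.6]
grip_width: 0.284
```

Call:
servo_tool --series '[{"travel": [-0.0005,0,0.001],"angular": [0,0,0]},{"travel": [0,0,0.001],"angular": [0,0,0]}]'

```text
time: 10.95
position: [0.5647, 0.2695, 0.0635]
tool_rot: [3.122, 0.35, 0.0]
ft_force: [1.7, 0.1, -1.9]
grip_width: 0.279
```

```bash
python3 st.py .565 .2697 .0588
```

```text
10.95 [0.5647 0.2695 0.0635] rz 0.02 yaw 0.223 F [ 1.7   0.13 -1.89] 0.2785123280614245 q [ 0.16  0.52 -0.83  1.66  0.41  1.15 -2.13]
d_tool [ 0.0003 -0.0001  0.0047]
```

Call:
servo_tool --series '[{"travel": [0,0,0.001],"angular": [0,0,0]},{"travel": [0,0,0.001],"angular": [0,0,0]},{"travel": [0,0,0.001],"angular": [0,0,0]}]'

```text
time: 11.25
position: [0.5645, 0.27, 0.0614]
tool_rot: [3.122, 0.351, 0.0]
ft_force: [0.5, -1.4, 2.4]
grip_width: 0.279
```

Call:
servo_tool --series '[{"travel": [0,0,0.001],"angular": [0,0,0]},{"travel": [0,0,0.001],"angular": [0,0,0]},{"travel": [0,0,0.001],"angular": [0,0,0]}]'

```text
time: 11.55
position: [0.5647, 0.27, 0.0594]
tool_rot: [3.121, 0.351, 0.001]
ft_force: [-0.9, -1.8, 7.8]
grip_width: 0.28
```

Call:
servo_tool --series '[{"travel": [0,0,0],"angular": [0,0,0]},{"travel": [0,0,0],"angular": [0,0,0]}]'

```text
time: 11.75
position: [0.5647, 0.27, 0.0595]
tool_rot: [3.121, 0.351, 0.001]
ft_force: [-1.7, -2.4, 6.6]
grip_width: 0.283
```

```bash
python3 st.py .565 .2697 .0588
```

```text
11.75 [0.5647 0.27   0.0595] rz 0.05 yaw 0.224 F [-1.69 -2.39  6.57] 0.28332851660781283 q [ 0.16  0.52 -0.83  1.66  0.42  1.14 -2.13]
d_tool [0.0002 0.0004 0.0007]
```

Call:
servo_tool --series '[{"travel": [0,0,0.001],"angular": [0,0,0]},{"travel": [0,0,0.0005],"angular": [0,0,0]},{"travel": [0,0,0],"angular": [0,0,0]},{"travel": [0,0,0],"angular": [0,0,0]},{"travel": [0,0,0],"angular": [0,0,0]}]'

```text
time: 12.25
position: [0.5647, 0.27, 0.0585]
tool_rot: [3.121, 0.351, 0.001]
ft_force: [-2.1, -3.5, 10.5]
grip_width: 0.278
```

```bash
python3 st.py .565 .2697 .0588;  python3 - <<'E'
from h import *
im=ctrl.get_image('side')[:,:,::-1]; cv2.imwrite('pics/side11.png',cv2.resize(im[140:200,260:330],None,fx=9,fy=9,interpolation=2))
a=np.linspace(0,2*np.pi,73)
for z in(.031,.034,.037,.040):
  q=proj('side',np.c_[.565+.021*np.cos(a),.27+.021*np.sin(a),a*0+z]);print(z,((q[:,1].max()+.5-140)*9).round(0),((q[:,0].min()+.5-260)*9).round(),((q[:,0].max()+.5-260)*9).round())
E
python3 st.py .565 .2697 .0588
```

```text
12.25 [0.5647 0.27   0.0585] rz 0.07 yaw 0.224 F [-2.06 -3.46 10.49] 0.27816648695837537 q [ 0.15  0.52 -0.83  1.66  0.42  1.14 -2.13]
d_tool [ 0.0002  0.0004 -0.0003]
0.031 370.0 228.0 347.0
0.034 363.0 229.0 348.0
0.037 355.0 229.0 348.0
0.04 348.0 229.0 348.0
12.3 [0.5647 0.27   0.0585] rz 0.07 yaw 0.224 F [-1.71 -4.18 10.35] 0.2826938309160441 q [ 0.15  0.52 -0.83  1.66  0.42  1.14 -2.13]
d_tool [ 0.0002  0.0004 -0.0003]
```

View pics/side11.png

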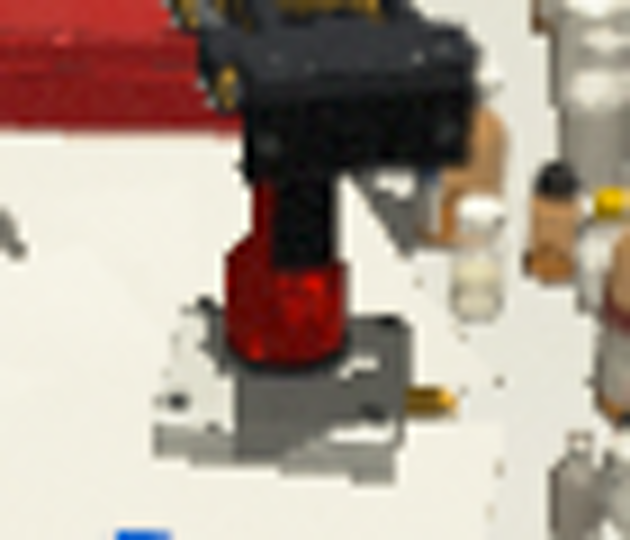

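The cap is seated. Its rim's lower edge is at about row 362 of the crop, which puts the rim near z = 34 mm, and its sides (columns 227 to 346) line up with the stud. The arm is pushing with about 10.5 N, so I'm handing in the job.

```bash
python3 -c "
from h import *
print(ctrl.close_job()); s=ctrl.get_state(); print(s['time'],s['position'],s['ft_force'])"
```

```text
the job is handed in; nothing more can be done
None
the job is handed in; nothing more can be done
```

I gripped the red cap by its knob, carried it over to the open port and pressed it down past the balls. The wrist force rose to about 14 N, then dropped at the click. I kept pressing and handed the job in at 12.3 s with the arm still pushing down; the hand-in reported no verdict.

**Last checks:**
- **Push:** the vertical force was steady at about 10.4 N, with 2 to 4 N sideways. That puts the seal ring roughly 2.5 to 3 mm down, judged from force and height since I can't read the ring directly.
- **Position:** the rim was at about 33 to 34 mm, from both the arm position and the side picture. The tool was within about 1 mm of my measured stud axis and tilted 0.07°.
- **Alignment:** the side picture showed the cap upright and in line with the stud in x. Its y position rests on the arm's reading alone, because the arm blocked the top view.

**What went wrong or disagreed:**
- **Tool height:** the fingers looked 20 to 29 mm higher in the pictures than the reported height implied, so the first grasp closed above the knob. The second caught too low, apparently on the cap's skirt edge at about 37 mm opening. The third held the knob.
- **Grip width:** it read about 24.6 mm on the 26 mm knob.
- **Bystanders and sealed port:** I saw no contact with the sealed port or any bystander, but I did not measure the bystanders again at the end.

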